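Show the trainee which rock sample to weigh next

TASK

Show the trainee which sample to weigh next: press the call button and let it come back up, then point at the small round sample in the tray with the fingertips about three centimetres above its middle and stay there for two seconds, then point in the same way at the middle of the balance's round pan for two seconds. Finish still pointing at the pan, with the arm at rest there. Apart from the button, touch none of the things on the bench, lift and move nothing, and do not dip down over any of the other samples.

Things in the scene. Friction and masses are not known exactly. Their poses are not given: they have to be found in the camera images.
- call (a joint): Travel of the call button in m: 0 up, 0.006 fully down; a spring returns it (fully down takes 5 N).
- call_top (a point): Centre of the top face of the call button: a single black round cap 36 mm across in a low white housing, standing by itself on the bench; press it straight down.
- small_round: The sample to point at: a small round puck, 25 mm across. It stands upright, loose, in one compartment of the tray (any of the four); black resin with a rough grey rock face on top. Origin: centre of its underside, z up; 20 mm tall.
- small_round_top (a point): Centre of the small round sample's top face, 20 mm above its origin.
- large_round: Another sample, a large round puck 50 mm across. It stands upright, loose, in one compartment of the tray (any of the four); black resin with a rough grey rock face on top. Origin: centre of its underside, z up; 20 mm tall.
- large_round_top (a point): Centre of the large round sample's top face.
- square_block: Another sample, a square block 44 x 44 mm. It stands upright, loose, in one compartment of the tray (any of the four); black resin with a rough grey rock face on top. Origin: centre of its underside, z up; 20 mm tall.
- square_block_top (a point): Centre of the square sample's top face.
- oblong_block: Another sample, an oblong block 60 x 28 mm (long side along its x). It stands upright, loose, in one compartment of the tray (any of the four); black resin with a rough grey rock face on top. Origin: centre of its underside, z up; 20 mm tall.
- oblong_block_top (a point): Centre of the oblong sample's top face.
- tray: Low white open tray fixed to the bench, 170 x 170 mm, 12 mm tall, floor 4 mm thick, split by thin walls into four compartments whose middles lie about 41 mm from its centre in x and in y. Origin: centre of its underside.
- balance: White laboratory balance fixed to the bench, 240 mm deep (its x) by 170 mm wide (its y), housing 60 mm tall with a display at its front (-x) end. Origin: centre of its underside.
- pan_center (a point): Middle of the top of the balance's round steel pan: 120 mm across, top 80 mm above the bench, 40 mm from the balance's origin along its +x.
- petri_dish: Bystander: closed glass dish 90 mm across, 16 mm tall, loose on the bench. Origin: centre of its underside.
- reagent_bottle: Bystander: amber bottle with black cap, 40 mm across, 85 mm tall, loose on the bench. Origin: centre of its underside.
- slide_box: Bystander: black and grey slide box 100 x 85 mm, 35 mm tall, loose on the bench. Origin: centre of its underside.

How it is judged:
By the outcome, as a careful person would: the job done as asked, in the order asked, and still so for the second after the job is handed in, with the robot touching nothing.
It also fails if it takes over 56 s, if anything falls off the work surface, if the arm or the gripper's body presses on something with over 40 N, if the wrist force passes 120 N, or if a joint passes its speed limit or range.

ROBOT

A 7-joint arm with a two-finger parallel gripper is mounted at the origin on the work surface. World frame = base frame: x ahead of the robot, y to its left, z up, the work surface at z = 0. Lengths are in m, angles in rad, forces in N, time in s.
With the tool pointing down it reaches from about 0.425 to 0.875 m from the base axis. Payload 8.4 kg.
Tool frame: the origin (TCP) lies between the finger pads, 19 mm behind the fingertips; this is the grasp point; z points along the fingers, y is the line along which they close (so a half turn about z gives the same grasp; the last joint's range is limited). The gripper opens to 87 mm and grips with 3 to 60 N. Pads are 19 mm wide; open, the fingers measure 117 mm over their backs; the gripper's body (75 mm by 190 mm) begins 51 mm behind the grasp point.
Start: joints at [1.069, 0.333, 0.04, 1.465, -0.013, 1.343, -0.059], TCP at [0.255, -0.598, 0.241] pointing down, gripper open.
Joint ranges: [-2.58, 2.58], [-0.38, 2.09], [-1.3, 1.39], [0.25, 2.4], [-1.5, 4.64], [0.08, 2.09], [-2.65, 2.65]. Speed limits (rad/s): [2.22, 2.22, 2.79, 2.79, 3.14, 3.14, 3.14].

INTERFACE

Orientations are given as a unit quaternion [x, y, z, w].
In Python, from plant import * gives the robot as it stands.
- The arm moves only by the tool play_rows, never from a script. Its argument "series" is one flat list of numbers, 7 for each row, row after row: the finger opening in mm, from 0 to 87, then the shift along the tool's x, y, z in units of 0.5 m (1.0 is 0.5 m), then the turn, a rotation vector about the tool's x, y, z in units of 0.5 rad (1.0 is 0.5 rad). A call has 1 to 8 rows; each row is the pose to reach, as a shift and turn from the pose commanded when the call began, along the tool's axes at that moment; what a row does not reach only later rows make up. A row lasts 1/8 s, in which the tool goes at most 62.5 mm and 10.7 degrees, less where a joint would pass 70% of its speed; a pose out of reach is approached as far as the arm can. A call with a number of a shift or a turn outside -1 to 1 is refused whole. A call with a gripper value outside its range is refused whole. The fingers move at their own pace and stop on an object; the grip force is fixed at half the most. Time passes only in rows, so rows that repeat a pose let the fingers close. It gives the time, the measured TCP pose, the force, the opening and the grip force at its end, in the units of the state.
- get_state(): the state, without advancing time (a new reading comes with each control period).
- read_camera(name): name is "side" or "top" or "wrist"; returns the picture (400x640x3 uint8, red, green, blue); there is no depth.
- camera_info(name): a dict with "intrinsics" (3x3 intrinsics, pixels), "extrinsics" (4x4, takes a point from world to camera coordinates); the wrist camera has in their place "T_tool_cam" (4x4, takes a point from camera to tool coordinates, whose origin is the TCP and whose axes are the flange's). Camera axes: x right, y down, z forward; pixel columns grow to the right and rows downward; lengths in m; the calibration is good to about 2 mm. A picture is of the moment at which its call begins: read the wrist's pose just before it. camera_info takes no time and is no camera call.
- hand_in(): hands the job in; it is judged then, once.
Trained networks look in the newest picture that a camera, given by its name, has taken for a name from the list of things; names that differ only in an ending like _2 or _b are one class to them, and where a whole thing is asked for, a point or a joint stands for the part that bears it (a point fixed in the world has none). Each returns a list of dicts, best first, with "score" (0 to 1); they miss things now and then, are a little off and sometimes report something else, mostly with a low value. They report only what shows in the picture. A call takes as long as a camera call.
- boxes_of(camera, query): "rect" ([left, top, width, height] in pixels, round what is visible of it).
The state is a dict: "time": time; "joints": joint angles; "joint_vel": joint speeds; "effort": joint torques, N m; "tcp_pos": TCP position; "tool_rot": TCP orientation; "force": force on the tool from outside, world axes, zero at the start; "torque": the same for the moment, N m; "finger_gap": opening from 0.0 (shut) to 1.0 (fully open); "finger_force": force on a finger pad.
Only numpy, scipy, OpenCV 4.12 (cv2) and the standard library are available. Lean on these libraries where they do the work, as an engineer would, in place of code of your own. Each camera call takes 0.05 s, during which the arm holds its last target. There are 200 camera calls.

## Working session

There is one attempt and no reset: what is moved stays moved. The work goes in short steps, Python scripts to look and compute and a tool call to move; the robot and the scene stay as the last step left them, time stands still between calls to the robot, and variables do not carry over. Pictures are saved under pics/ and viewed, at most 10 in all, crops included, and the job is handed in when it is done.

Besides the shell and the picture viewer there is one more tool, called after "Request:" as name(argument=value, ...) on one line, values as JSON. play_rows: Moves the arm, as the interface text tells. Shifts and turns lie within -1 to 1; 1 stands for 0.5 m of shift or 0.5 rad of turn. Its arguments: {"type":"object","properties":{"series":{"type":"array","items":{"type":"number"}}},"required":["series"]}

```bash
mkdir -p pics; cat > h.py <<'E'
from plant import *
import numpy as np, cv2
def ray(cam,u,v):
    c=camera_info(cam);K=np.array(c["intrinsics"]);E=np.array(c["extrinsics"])
    d=E[:3,:3].T@np.linalg.solve(K,[u,v,1.]);o=-E[:3,:3].T@E[:3,3];return o,d
def atz(cam,u,v,z):
    o,d=ray(cam,u,v);return o+d*(z-o[2])/d[2]
E
python3 - <<'E'
from h import *
s=get_state();print(s["time"],s["tcp_pos"],s["tool_rot"],s["force"],s["finger_gap"])
Z=dict(call_top=.02,small_round=.024,large_round=.024,square_block=.024,oblong_block=.024,tray=.006,balance=.05,petri_dish=.01,reagent_bottle=.05,slide_box=.02)
for c in("top","side"):
    im=read_camera(c);cv2.imwrite(f"pics/{c}.png",im[:,:,::-1])
    for n,z in Z.items():
        for b in boxes_of(c,n)[:2]:
            r=b["rect"];p=atz(c,r[0]+r[2]/2,r[1]+r[3]/2,z);print(c,n,round(b["score"],2),np.round(r,1),p.round(3))
for c in("top","side"): print(camera_info(c))
print(camera_info("wrist"))
E
```

```text
0.0 [ 0.25457401 -0.59759395  0.24036002] [ 9.79793807e-01  2.00008537e-01 -2.20943091e-04 -7.95093835e-04] [-0.19781091 -0.31953466  0.46224173] 1.0006181517625867
top call_top 0.62 [304.9 220.7  11.7  18.3] [0.521 0.026 0.02 ]
top small_round 0.51 [242.4 193.    4.7  11.9] [0.6   0.193 0.024]
top large_round 0.6 [219.1 223.2  23.4  21.1] [0.513 0.226 0.024]
top large_round 0.44 [204.  194.1  23.5  23.8] [0.583 0.266 0.024]
top oblong_block 0.5 [252.9 216.7  14.5  24.8] [0.524 0.153 0.024]
top tray 0.92 [192.9 179.4  85.7  77.9] [0.553 0.218 0.006]
top balance 0.6 [376.7 166.8  81.3 101.3] [ 0.546 -0.236  0.05 ]
top reagent_bottle 0.81 [265.8 128.4  19.7  21.4] [0.748 0.113 0.05 ]
top slide_box 0.68 [348.  110.3  38.4  42.3] [ 0.775 -0.12   0.02 ]
side call_top 0.42 [341.  233.2  19.8  13.9] [0.517 0.034 0.02 ]
side small_round 0.43 [287.3 269.6  11.4  12.6] [0.596 0.203 0.024]
side large_round 0.95 [316.1 289.6  26.   18.6] [0.502 0.245 0.024]
side square_block 0.94 [271.2 289.5  29.8  28.5] [0.577 0.284 0.024]
side oblong_block 0.95 [316.1 267.2  31.3  16.9] [0.519 0.176 0.024]
si
[... 1175 characters left out ...]
.1657553 ,  0.48881139, -0.85649787,  0.164473  ],
       [ 0.28107695, -0.80907055, -0.51614009,  0.91708267],
       [ 0.        ,  0.        ,  0.        ,  1.        ]])}
{'intrinsics': array([[349.87338556,   0.        , 324.02355164],
       [  0.        , 349.87338556, 196.34775994],
       [  0.        ,   0.        ,   1.        ]]), 'T_tool_cam': array([[ 6.30824787e-04, -9.58040339e-01, -2.86632709e-01,
         7.83147370e-02],
       [ 9.99999235e-01,  2.99282333e-04,  1.20049019e-03,
        -2.70687424e-04],
       [-1.06433392e-03, -2.86633247e-01,  9.58039795e-01,
        -1.42333210e-01],
       [ 0.00000000e+00,  0.00000000e+00,  0.00000000e+00,
         1.00000000e+00]])}
```

View pics/top.png

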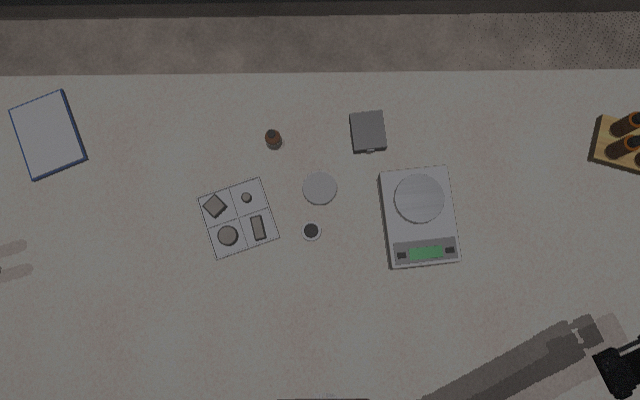

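View pics/side.png

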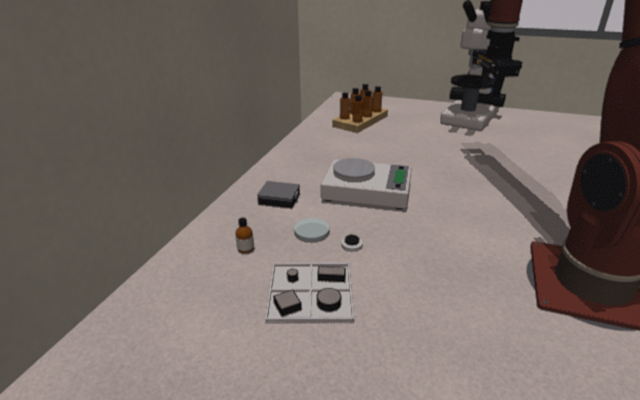

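The top view shows the small puck near (246,197), the button cap near (311,231) and the pan near (419,198). In the side view they are near (292,274), (351,241) and (354,169). I'll refine these pixel centres next.

```bash
python3 - <<'E'
from h import *
P={"small":((246,197),(292,274)),"call":((311,231),(351,241)),"pan":((419,198),(354,169))}
rows=[]
for i,c in enumerate(("top","side")):
    im=cv2.imread(f"pics/{c}.png");t=[]
    for n in P:
        u,v=P[n][i];h=30 if n=="pan" else 15
        t.append(cv2.resize(im[v-h:v+h,u-h:u+h],(266,266),interpolation=cv2.INTER_NEAREST))
    rows.append(np.hstack(t))
m=np.clip(np.vstack(rows)*1.5,0,255).astype(np.uint8);cv2.imwrite("pics/m.png",m)
def tri(a,b):
    A=[];B=[]
    for o,d in(ray("top",*a),ray("side",*b)):
        d=d/np.linalg.norm(d);M=np.eye(3)-np.outer(d,d);A.append(M);B.append(M@o)
    return np.linalg.lstsq(np.vstack(A),np.hstack(B),rcond=None)[0]
for n,(a,b) in P.items(): print(n,tri(a,b).round(4))
E
```

```text
small [0.6052 0.1905 0.017 ]
call [0.5189 0.0261 0.0118]
pan [ 0.5886 -0.238   0.0707]
```

View pics/m.png

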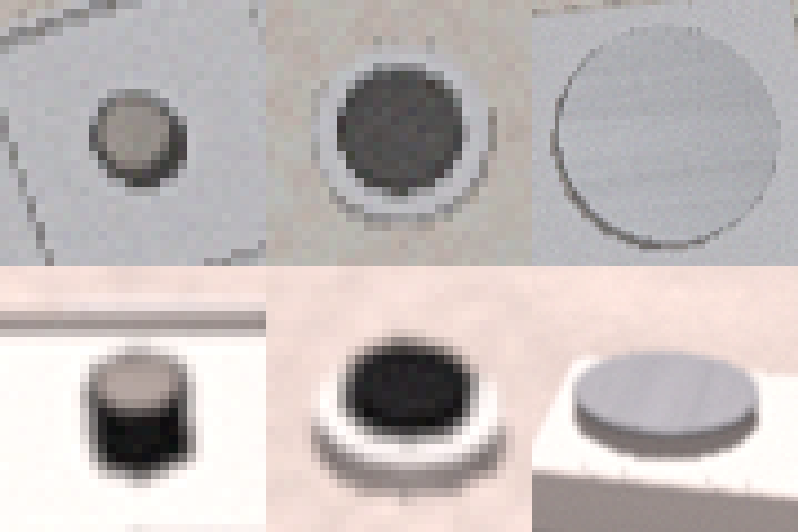

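The crops show the puck's, cap's and pan's top faces clearly, with their side walls below. I'll triangulate the top-face centres and plan the moves.

```bash
python3 - <<'E'
from h import *
from scipy.spatial.transform import Rotation as R
P={"small":((245.5,196.4),(292.05,271.35),.024),"call":((310.7,229.8),(351.7,237.9),.02),"pan":((419.4,197.3),(353.6,167),.08)}
def tri(a,b):
    A=[];B=[]
    for o,d in(ray("top",*a),ray("side",*b)):
        d=d/np.linalg.norm(d);M=np.eye(3)-np.outer(d,d);A.append(M);B.append(M@o)
    return np.linalg.lstsq(np.vstack(A),np.hstack(B),rcond=None)[0]
s=get_state();q=R.from_quat(s["tool_rot"]);t=s["tcp_pos"];print(q.as_matrix().round(3))
for n,(a,b,z) in P.items():
    p=tri(a,b);print(n,p.round(4),atz("top",*a,z).round(4),atz("side",*b,z).round(4),"rel tool",q.inv().apply(p-t).round(4))
E
```

```text
[[ 0.92   0.392 -0.   ]
 [ 0.392 -0.92   0.   ]
 [-0.    -0.    -1.   ]]
small [0.6051 0.1905 0.0243] [0.6068 0.191  0.024 ] [0.6035 0.1901 0.024 ] rel tool [ 0.6314 -0.588   0.2169]
call [0.5193 0.0262 0.0212] [0.5211 0.0265 0.02  ] [0.5179 0.0244 0.02  ] rel tool [ 0.488  -0.4705  0.22  ]
pan [ 0.5896 -0.2378  0.0769] [ 0.591 -0.237  0.08 ] [ 0.586  -0.2315  0.08  ] rel tool [ 0.4492 -0.2001  0.1643]
```

Request:
play_rows(series=[0,0.08,-0.077,0,0,0,0,0,0.16,-0.154,0,0,0,0,0,0.24,-0.231,0,0,0,0,0,0.32,-0.308,0,0,0,0,0,0.4,-0.385,0,0,0,0,0,0.48,-0.462,0,0,0,0,0,0.56,-0.539,0,0,0,0,0,0.64,-0.616,0,0,0,0])

```text
time: 2.1
tcp_pos: [0.429, -0.1875, 0.2416]
tool_rot: [0.98, 0.2, 0.0, 0.0]
force: [0.1, -0.4, 0.7]
finger_gap: 0.173
finger_force: 0.0
```

Request:
play_rows(series=[0,0.08,-0.077,0,0,0,0,0,0.16,-0.154,0,0,0,0,0,0.22,-0.23,0,0,0,0,0,0.22,-0.23,0,0,0,0,0,0.22,-0.23,0,0,0,0,0,0.22,-0.23,0,0,0,0])

```text
time: 2.85
tcp_pos: [0.4843, -0.0417, 0.2412]
tool_rot: [0.98, 0.199, -0.0, 0.0]
force: [-0.3, 0.1, 0.0]
finger_gap: 0.005
finger_force: 0.0
```

```bash
cat >> h.py <<'E'
from scipy.spatial.transform import Rotation as R
def watz(s,u,v,z):
    c=camera_info("wrist");T=np.array(c["T_tool_cam"]);q=R.from_quat(s["tool_rot"])
    d=q.apply(T[:3,:3]@np.linalg.solve(np.array(c["intrinsics"]),[u,v,1.]));o=s["tcp_pos"]+q.apply(T[:3,3])
    return o+d*(z-o[2])/d[2]
def look(names,f):
    s=get_state();im=read_camera("wrist");cv2.imwrite(f,im[:,:,::-1])
    print(s["time"],np.round(s["tcp_pos"],4),np.round(s["tool_rot"],4))
    for n,z in names.items():
        for b in boxes_of("wrist",n)[:2]:
            r=b["rect"];print(n,round(b["score"],2),np.round(r,1),watz(s,r[0]+r[2]/2,r[1]+r[3]/2,z).round(4))
    return s
E
python3 - <<'E'
from h import *
s=look(dict(call_top=.021,small_round=.024,balance=.08),"pics/w1.png")
q=R.from_quat(s["tool_rot"]).inv()
for p in([.5193,.0262,.021],[.605,.1905,.024],[.5893,-.237,.079]):print(q.apply(np.array(p)-s["tcp_pos"]).round(4))
E
```

```text
2.85 [ 0.4843 -0.0417  0.2412] [ 9.800e-01  1.989e-01 -1.000e-04  2.000e-04]
call_top 0.6 [255.3  90.8  40.2  39.6] [0.5205 0.0266 0.021 ]
balance 0.75 [403.9  44.9 236.1 273.8] [ 0.5545 -0.2046  0.08  ]
[ 0.0588 -0.049   0.2202]
[ 0.2017 -0.1669  0.2171]
[0.0206 0.2207 0.1623]
```

View pics/w1.png

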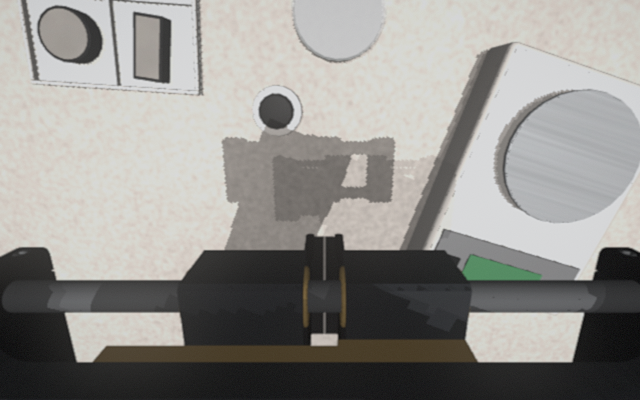

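The wrist view shows the cap at (276,111) and the pan top centred near (573,156); both agree with the triangulation.

Request:
play_rows(series=[0,0.119,-0.098,0.08,0,0,0,0,0.119,-0.098,0.18,0,0,0,0,0.119,-0.098,0.28,0,0,0,0,0.119,-0.098,0.36,0,0,0,0,0.119,-0.098,0.37,0,0,0,0,0.119,-0.098,0.37,0,0,0,0,0.119,-0.098,0.37,0,0,0])

```text
time: 3.92
tcp_pos: [0.5215, 0.0281, 0.0582]
tool_rot: [0.98, 0.2, 0.002, 0.0]
force: [0.5, 0.2, -0.6]
finger_gap: 0.007
finger_force: 0.0
```

```bash
python3 - <<'E'
from h import *
s={"tcp_pos":np.array([.4843,-.0417,.2412]),"tool_rot":[.98,.1989,-.0001,.0002]}
for z in(.077,.08):print(watz(s,573,156,z))
E
```

```text
[ 0.59223052 -0.23541125  0.077     ]
[ 0.5918791  -0.23321344  0.08      ]
```

Request:
play_rows(series=[0,0,0,0.02,0,0,0,0,0,0,0.034,0,0,0,0,0,0,0.04,0,0,0,0,0,0,0.044,0,0,0,0,0,0,0.044,0,0,0])

```text
time: 4.55
tcp_pos: [0.5204, 0.028, 0.0351]
tool_rot: [0.98, 0.2, 0.0, 0.0]
force: [-2.6, -2.2, 12.3]
finger_gap: 0.008
finger_force: 5.9
```

Request:
play_rows(series=[0,0,0,0.002,0,0,0,0,0,0,0.002,0,0,0])

```text
time: 4.8
tcp_pos: [0.5205, 0.028, 0.0349]
tool_rot: [0.98, 0.2, 0.0, 0.001]
force: [-6.9, -1.9, 21.9]
finger_gap: 0.01
finger_force: 11.1
```

```bash
python3 - <<'E'
from h import *
s=get_state();print(s["force"],s["tcp_pos"])
im=read_camera("side");cv2.imwrite("pics/p.png",cv2.resize(im[205:265,310:400,::-1],None,fx=6,fy=6,interpolation=cv2.INTER_NEAREST))
E
```

```text
[-6.88900458 -1.92900572 21.93377396] [0.52047312 0.02799728 0.03487657]
```

View pics/p.png

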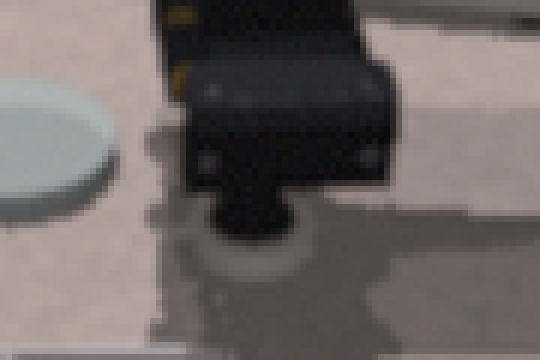

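The fingertips rest only on the black cap, and the steep force rise shows it has bottomed. Next I lift straight up, then move partway to the sample for a wrist look.

Request:
play_rows(series=[0,0,0,-0.05,0,0,0,0,0,0,-0.15,0,0,0,0,0,0,-0.25,0,0,0,0,0.05,-0.04,-0.3,0,0,0,0,0.12,-0.14,-0.3,0,0,0,0,0.12,-0.22,-0.3,0,0,0,0,0.12,-0.22,-0.3,0,0,0,0,0.12,-0.22,-0.3,0,0,0])

```text
time: 5.85
tcp_pos: [0.5321, 0.1522, 0.1829]
tool_rot: [0.98, 0.2, -0.0, 0.0]
force: [0.6, 0.0, -0.5]
finger_gap: 0.006
finger_force: 0.0
```

```bash
python3 - <<'E'
from h import *
s=look(dict(small_round=.024,oblong_block=.024),"pics/w2.png")
im=read_camera("side");a=cv2.resize(im[220:250,335:367,::-1],(400,375),interpolation=cv2.INTER_NEAREST)
w=cv2.resize(cv2.imread("pics/w2.png"),(400,250));cv2.imwrite("pics/c2.png",np.vstack([a[:340],w]))
q=R.from_quat(s["tool_rot"]).inv()
for p in([.605,.1905,.024],[.590,-.236,.079]):print(q.apply(np.array(p)-s["tcp_pos"]).round(4))
E
```

```text
5.85 [0.5321 0.1522 0.1829] [ 9.798e-01  2.000e-01 -3.000e-04  2.000e-04]
small_round 0.61 [302.4  70.6  31.7  30.6] [0.6064 0.1889 0.024 ]
[ 0.0822 -0.0067  0.1589]
[-0.0988  0.3798  0.1041]
```

View pics/c2.png

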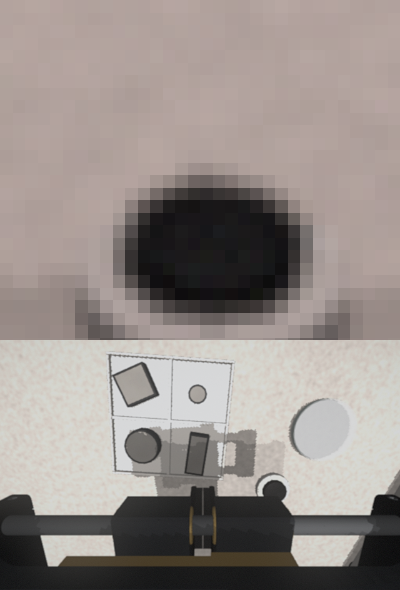

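The button is back up and the puck is where I expected it, alone in its compartment. I'll move over it and then descend.

Request:
play_rows(series=[0,0.1,-0.006,0,0,0,0,0,0.165,-0.012,0,0,0,0,0,0.165,-0.012,0.0,0,0,0,0,0.165,-0.012,0.08,0,0,0,0,0.165,-0.012,0.16,0,0,0,0,0.165,-0.012,0.21,0,0,0,0,0.165,-0.012,0.22,0,0,0,0,0.165,-0.012,0.22,0,0,0])

```text
time: 7.05
tcp_pos: [0.6059, 0.1903, 0.074]
tool_rot: [0.98, 0.2, 0.0, 0.0]
force: [0.3, 1.1, 0.4]
finger_gap: 0.007
finger_force: 0.0
```

Request:
play_rows(series=[0,0,0,0,0,0,0,0,0,0,0,0,0,0])

```text
time: 7.3
tcp_pos: [0.6063, 0.1909, 0.0744]
tool_rot: [0.98, 0.2, 0.001, -0.0]
force: [0.4, -0.4, -0.8]
finger_gap: 0.004
finger_force: 0.0
```

```bash
python3 - <<'E'
from h import *
s=look(dict(small_round=.024),"pics/w3.png");print(s["joint_vel"].round(3) if hasattr(s["joint_vel"],"round") else s["joint_vel"])
im=read_camera("side");cv2.imwrite("pics/c3.png",cv2.resize(im[225:325,240:380,::-1],None,fx=5,fy=5))
E
```

```text
7.3 [0.6063 0.1909 0.0744] [ 9.798e-01  2.000e-01  8.000e-04 -0.000e+00]
small_round 0.79 [307.1 202.   39.4  35.7] [0.6128 0.1918 0.024 ]
[-0.004  0.005 -0.     0.004  0.001 -0.003 -0.002]
```

View pics/c3.png

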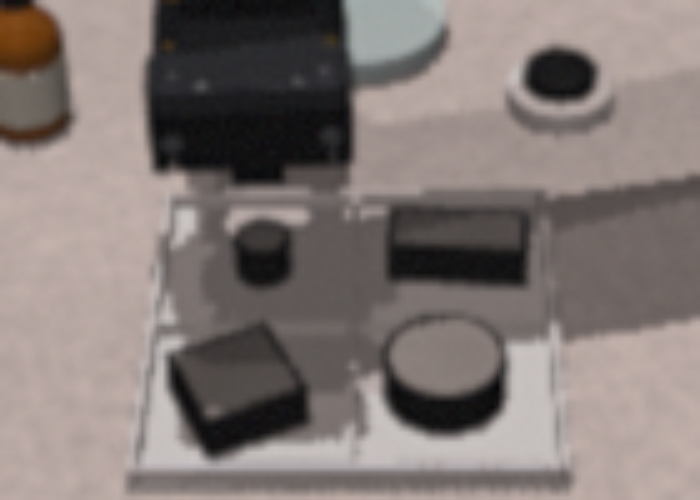

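The fingertips stand about 3 cm directly above the small puck, touching nothing. I'll hold here for more than two seconds.

Request:
play_rows(series=[0,0,0,0,0,0,0,0,0,0,0,0,0,0,0,0,0,0,0,0,0,0,0,0,0,0,0,0,0,0,0,0,0,0,0,0,0,0,0,0,0,0,0,0,0,0,0,0,0,0,0,0,0,0,0,0])

```text
time: 8.45
tcp_pos: [0.6057, 0.1907, 0.0733]
tool_rot: [0.98, 0.2, -0.0, -0.0]
force: [-0.2, -1.0, 1.2]
finger_gap: 0.003
finger_force: 0.0
```

Request:
play_rows(series=[0,0,0,0,0,0,0,0,0,0,0,0,0,0,0,0,0,0,0,0,0,0,0,0,0,0,0,0,0,0,0,0,0,0,0,0,0,0,0,0,0,0,0,0,0,0,0,0,0,0,0,0,0,0,0,0])

```text
time: 9.45
tcp_pos: [0.6057, 0.1907, 0.0733]
tool_rot: [0.98, 0.2, -0.0, -0.0]
force: [-0.2, -0.6, -0.1]
finger_gap: 0.002
finger_force: 0.0
```

Request:
play_rows(series=[0,0,0,0,0,0,0,0,0,0,0,0,0,0,0,0,0,0,0,0,0,0,0,0,0,0,0,0])

```text
time: 9.95
tcp_pos: [0.6057, 0.1908, 0.0733]
tool_rot: [0.98, 0.2, 0.0, -0.0]
force: [0.4, -0.8, -0.3]
finger_gap: 0.003
finger_force: 0.0
```

Request:
play_rows(series=[0,0,0,-0.08,0,0,0,0,0,0,-0.18,0,0,0,0,0,0,-0.28,0,0,0,0,-0.03,0.07,-0.3,0,0,0,0,-0.08,0.18,-0.3,0,0,0,0,-0.13,0.29,-0.3,0,0,0,0,-0.18,0.4,-0.3,0,0,0,0,-0.18,0.4,-0.3,0,0,0])

```text
time: 10.95
tcp_pos: [0.6011, -0.0355, 0.223]
tool_rot: [0.981, 0.196, -0.001, 0.001]
force: [-0.0, 0.8, -0.2]
finger_gap: 0.008
finger_force: 0.0
```

```bash
python3 - <<'E'
from h import *
s=look(dict(balance=.08,pan_center=.08),"pics/w4.png")
q=R.from_quat(s["tool_rot"]).inv();print(q.apply(np.array([.590,-.236,.079])-s["tcp_pos"]).round(4))
E
```

```text
10.95 [ 0.6011 -0.0355  0.223 ] [ 9.807e-01  1.955e-01 -5.000e-04  1.300e-03]
balance 0.81 [406.8 161.6 219.1 201. ] [ 0.6038 -0.2231  0.08  ]
balance 0.26 [ 0.2 33.7 58.3 58.6] [0.6064 0.2093 0.08  ]
pan_center 0.72 [408.1 162.1 217.2 200.2] [ 0.6038 -0.2235  0.08  ]
[-0.0869  0.1806  0.1445]
```

Request:
play_rows(series=[0,-0.08,0.08,0,0,0,0,0,-0.16,0.16,0,0,0,0,0,-0.24,0.23,0,0,0,0,0,-0.27,0.26,0,0,0,0,0,-0.27,0.26,0,0,0,0,0,-0.27,0.26,0,0,0,0,0,-0.27,0.26,0,0,0,0,0,-0.27,0.26,0,0,0,0])

```text
time: 12.1
tcp_pos: [0.5286, -0.1999, 0.2233]
tool_rot: [0.98, 0.201, 0.0, -0.0]
force: [0.1, 0.2, -0.0]
finger_gap: 0.003
finger_force: 0.0
```

```bash
python3 - <<'E'
from h import *
s=look(dict(balance=.08),"pics/w5.png")
q=R.from_quat(s["tool_rot"]).inv();print(s["tool_rot"],q.apply(np.array([.590,-.236,.079])-s["tcp_pos"]).round(4))
E
```

```text
12.1 [ 0.5286 -0.1999  0.2233] [ 9.796e-01  2.009e-01  1.000e-04 -1.000e-04]
balance 0.89 [256.8  13.4 259.2 237. ] [ 0.5918 -0.2277  0.08  ]
[ 9.79606506e-01  2.00925552e-01  6.38623845e-05 -1.07878328e-04] [0.0423 0.0574 0.1442]
```

View pics/w5.png

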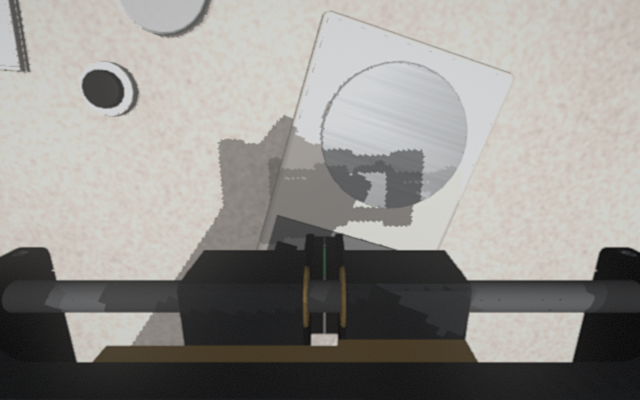

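The pan spans x 321–467 and y 61–208 in this picture, so its centre is about (394.5,134.5).

```bash
python3 - <<'E'
from h import *
s=get_state()
for z in(.078,.08):
    p=watz(s,394.5,134.5,z);print(p,R.from_quat(s["tool_rot"]).inv().apply(p-s["tcp_pos"]))
E
```

```text
[ 0.5921789  -0.23568252  0.078     ] [0.04491314 0.05748827 0.14520514]
[ 0.59223484 -0.2352222   0.08      ] [0.04514546 0.05708653 0.14320522]
```

Request:
play_rows(series=[0,0.06,0.08,0,0,0,0,0,0.088,0.115,0,0,0,0,0,0.088,0.115,0.06,0,0,0,0,0.088,0.115,0.13,0,0,0,0,0.088,0.115,0.18,0,0,0,0,0.088,0.115,0.188,0,0,0,0,0.088,0.115,0.188,0,0,0,0,0.088,0.115,0.188,0,0,0])

```text
time: 13.2
tcp_pos: [0.5919, -0.2369, 0.1308]
tool_rot: [0.98, 0.2, 0.001, 0.001]
force: [0.4, 0.1, 0.4]
finger_gap: 0.005
finger_force: 0.0
```

Request:
play_rows(series=[0,0,0,0,0,0,0,0,0,0,0,0,0,0,0,0,0,0,0,0,0,0,0,0,0,0,0,0,0,0,0,0,0,0,0,0,0,0,0,0,0,0,0,0,0,0,0,0,0,0,0,0,0,0,0,0])

```text
time: 14.2
tcp_pos: [0.5911, -0.2367, 0.1293]
tool_rot: [0.98, 0.2, -0.0, -0.0]
force: [-0.3, -0.7, 0.7]
finger_gap: 0.001
finger_force: 0.0
```

Request:
play_rows(series=[0,0,0,0,0,0,0,0,0,0,0,0,0,0,0,0,0,0,0,0,0,0,0,0,0,0,0,0,0,0,0,0,0,0,0,0,0,0,0,0,0,0,0,0,0,0,0,0,0,0,0,0,0,0,0,0])

```text
time: 15.2
tcp_pos: [0.5911, -0.2367, 0.1293]
tool_rot: [0.98, 0.2, 0.0, -0.0]
force: [0.0, 0.7, 0.1]
finger_gap: 0.004
finger_force: 0.0
```

Request:
play_rows(series=[0,0,0,0,0,0,0,0,0,0,0,0,0,0,0,0,0,0,0,0,0,0,0,0,0,0,0,0])

```text
time: 15.7
tcp_pos: [0.5911, -0.2367, 0.1293]
tool_rot: [0.98, 0.2, 0.0, -0.0]
force: [0.2, 0.2, 0.3]
finger_gap: 0.007
finger_force: 0.0
```

```bash
python3 - <<'E'
from h import *
im=read_camera("side");cv2.imwrite("pics/c6.png",cv2.resize(im[100:320,220:440,::-1],None,fx=2.7,fy=2.7))
E
```

```text
(no output)
```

View pics/c6.png

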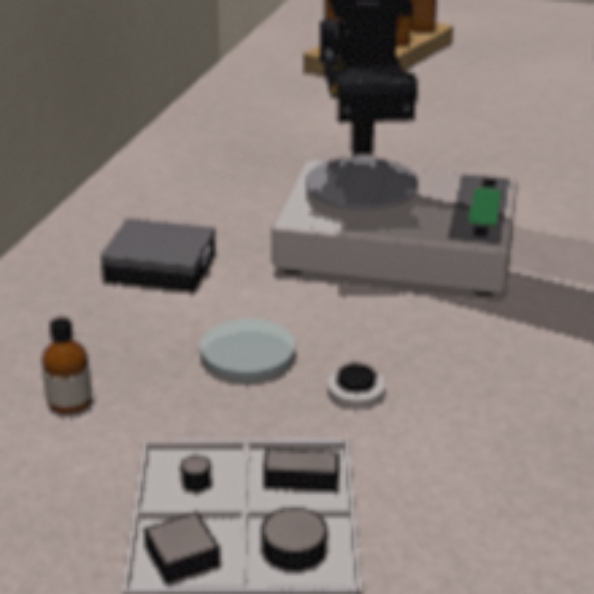

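The fingertips stand about 3 cm above the middle of the pan, everything is undisturbed, the button is up and the arm is at rest.

```bash
python3 -c "
from plant import *
print(hand_in())"
```

```text
the job is handed in; nothing more can be done
None
```

I pressed the call button and it came back up, pointed at the small round sample for over two seconds, then at the middle of the pan for over two seconds. The job is handed in at about 16 s with the arm at rest over the pan; the hand-in gave no verdict.

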